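Line up the seasonings by height

TASK

Put the pepper mill, the coffee jar, the spice bottle and the food tin on the four cork coasters, one on each and well centred (the spice bottle already stands on one of them, though perhaps not the right one), lined up by height: the tallest on the coaster nearest the red crock, stepping down to the shortest on the coaster nearest the onion. Leave them all standing upright and let go; never tip them over, and do not push the crock or the onion out of place.

Things in the scene. Friction and masses are not known exactly. Their poses are not given: they have to be found in the camera images.
- mill: Dark brown wooden pepper mill, upright, 170 mm tall, the tallest. Round: body up to 58 mm across as far as 122 mm up, then a round head 49 mm across from 123 to 159 mm up, with a small 12 mm knob on top. The head does not turn. 0.18 kg. Origin: centre of its underside; z up. Starts near the front edge. Best gripped round the head, 135 to 140 mm up.
- jar: Slim coffee jar of clear glass with brown contents, upright, 122 mm tall: glass body 56 mm across, gold-coloured lid about 54 mm across from 88 mm up (fixed). Round. 0.25 kg. Origin: centre of its underside; z up. Starts near the worktop's front edge; if on the right (y below -0.14), the hob, 42 mm high, begins behind it at x = 0.412.
- bottle: Clear glass spice bottle with a black cap, which at the start stands on one of the four coasters, often the wrong one (not one of those on the spice rack behind), upright, 92 mm tall: round body 52 mm across to 67 mm up, cap 46 mm across above (fixed). 0.13 kg. Origin: centre of its underside; z up.
- tin: Food tin with a steel rim and a printed white and red paper label, upright, 72 mm tall, 57 mm across, the shortest of the four. Round. 0.18 kg. Origin: centre of its underside; z up. Starts near the worktop's front edge; if on the right (y below -0.14), the hob, 42 mm high, begins behind it at x = 0.412.
- coaster_1: One of four identical fixed cork discs, 68 mm across, 4 mm thick, lying in a straight row on a slim oak board (84 x 324 mm), 80 mm (give or take 6 mm) from one to the next. Origin: centre of its underside, 12 mm above the worktop, so its top is 16 mm above the worktop. The numbers of the four coasters say nothing about where in the row each lies.
- coaster_2: One of four identical fixed cork discs, 68 mm across, 4 mm thick, lying in a straight row on a slim oak board (84 x 324 mm), 80 mm (give or take 6 mm) from one to the next. Origin: centre of its underside, 12 mm above the worktop, so its top is 16 mm above the worktop. The numbers of the four coasters say nothing about where in the row each lies.
- coaster_3: One of four identical fixed cork discs, 68 mm across, 4 mm thick, lying in a straight row on a slim oak board (84 x 324 mm), 80 mm (give or take 6 mm) from one to the next. Origin: centre of its underside, 12 mm above the worktop, so its top is 16 mm above the worktop. The numbers of the four coasters say nothing about where in the row each lies.
- coaster_4: One of four identical fixed cork discs, 68 mm across, 4 mm thick, lying in a straight row on a slim oak board (84 x 324 mm), 80 mm (give or take 6 mm) from one to the next. Origin: centre of its underside, 12 mm above the worktop, so its top is 16 mm above the worktop. The numbers of the four coasters say nothing about where in the row each lies.
- crock: Tall dark red fluted utensil crock, 185 mm tall, 72 mm across, standing on the worktop just behind one end of the coaster row (either end), about 96 mm from the centre of the nearest coaster. Not to be moved. Origin: centre of its underside.
- onion: Red onion, about 84 mm across and 82 mm tall, lying on the worktop just behind the other end of the row, about 96 mm from the centre of the nearest coaster. Not to be moved. Origin: centre of its underside. Above and behind: a wall cabinet, front at x = 0.575 from 0.49 m up, its bar handle at x = 0.545, y = -0.02 from 0.55 m up; come to the row low, from the front.

How it is judged:
At the end, for the whole second after the job is handed in: Each of the four stands upright (within 0.08 rad), at rest and released on a coaster, within 14 mm of its centre; counted from the crock the order is mill, jar, bottle, tin ((horizontal distance between mill and coaster_1 below 0.014 m or horizontal distance between mill and coaster_2 below 0.014 m or horizontal distance between mill and coaster_3 below 0.014 m or horizontal distance between mill and coaster_4 below 0.014 m) and horizontal distance between mill and crock below 0.128 m and height (world z) of mill between 0.011 and 0.021 m and angle between each of mill, jar, bottle, tin's own z axis and vertical below 0.08 rad and linear speed of each of mill, jar, bottle, tin below 0.02 m/s and contact force between each of mill, jar, bottle, tin and the fingers below 0.1 N and (horizontal distance between jar and coaster_1 below 0.014 m or horizontal distance between jar and coaster_2 below 0.014 m or horizontal distance between jar and coaster_3 below 0.014 m or horizontal distance between jar and coaster_4 below 0.014 m) and horizontal distance between jar and crock between 0.128 and 0.195 m and height (world z) of jar between 0.011 and 0.021 m and (horizontal distance between bottle and coaster_1 below 0.014 m or horizontal distance between bottle and coaster_2 below 0.014 m or horizontal distance between bottle and coaster_3 below 0.014 m or horizontal distance between bottle and coaster_4 below 0.014 m) and horizontal distance between bottle and crock between 0.195 and 0.27 m and height (world z) of bottle between 0.011 and 0.021 m and (horizontal distance between tin and coaster_1 below 0.014 m or horizontal distance between tin and coaster_2 below 0.014 m or horizontal distance between tin and coaster_3 below 0.014 m or horizontal distance between tin and coaster_4 below 0.014 m) and horizontal distance between tin and crock above 0.27 m and height (world z) of tin between 0.011 and 0.021 m); the robot touches nothing.
It fails at once if the crock is pushed out of its place (distance of crock from where it was at the start of the episode above 0.025 m).
It fails at once if the onion is pushed out of its place (distance of onion from where it was at the start of the episode above 0.025 m).
It fails at once if one of the four things is tipped over (angle between any of mill, jar, bottle, tin's own z axis and vertical above 0.6 rad).
It also fails if it takes over 122 s, if anything falls off the work surface, if the arm or the gripper's body presses on something with over 40 N, if the wrist force passes 120 N, or if a joint passes its speed limit or range.

ROBOT

A 6-joint arm with a two-finger parallel gripper is mounted at the origin on a cart in front of the work surface, level with it; the furniture and walls round the work are solid. World frame = base frame: x ahead of the robot, y to its left, z up, the work surface at z = 0. Lengths are in m, angles in rad, forces in N, time in s.
With the tool pointing down it reaches from about 0.4 to 0.925 m from the base axis. Payload 3.4 kg.
Tool frame: the origin (TCP) lies at the centre of the arm's flange, where the gripper is bolted on; the fingertips stand 173 mm ahead of it and the grasp point (between the pads) lies 155 mm ahead of it; z points along the fingers, y is the line along which they close (so a half turn about z gives the same grasp; the last joint's range is limited). The gripper opens to 85 mm and grips with 20 to 120 N. Pads are 22 mm wide; open, the fingers measure 114 mm over their backs; the gripper's body (76 mm by 85 mm) begins 54 mm behind the grasp point. The pads swing forward as they close: fully open they stand 13 mm farther back than shut.
Start: joints at [-1.325, 0.307, 1.506, -0, 1.328, -0.073], TCP at [0.18, -0.546, 0.405] pointing down, gripper open.
Joint ranges: [-3.12, 3.12], [-1.05, 2.28], [0.14, 2.33], [-1.42, 4.57], [0.1, 2.73], [-2.68, 2.68]. Speed limits (rad/s): [2.57, 2.57, 3.14, 3.14, 3.14, 3.14].

INTERFACE

Orientations are given as a rotation vector (axis times angle).
In Python, from plant import status, eyes, workorder gives the robot as it stands. The module is installed in compiled form; this text tells all that it offers.
- The arm moves only by the tool carry_out, never from a script. Its argument "steps" is a list of rows, each an object with "offset": the shift along the tool's x, y, z in cm, a list of three; "dr": the turn, a rotation vector about the tool's x, y, z in degrees, a list of three; "jaw": the opening in per cent of the stroke, from 0 (shut) to 100 (fully open). A call has 1 to 8 rows; each row shifts and turns the commanded pose from where the row before left it, along the tool's axes as they then stand; what a row does not reach is not made up. A row lasts 1/8 s, in which the tool goes at most 62.5 mm and 10.7 degrees, less where a joint would pass 70% of its speed; a pose out of reach is approached as far as the arm can. A call with a gripper value outside its range is refused whole. The fingers move at their own pace and stop on an object; the grip force is fixed at half the most. Time passes only in rows, so rows that do not move let the fingers close. It gives the time, the measured TCP pose, the force, the opening and the grip force at its end, in the units of the state.
- status.get_obs(): the state, without advancing time (a new reading comes with each control period).
- eyes.snapshot(name): name is "scene" or "top" or "wrist"; returns a dict with "color" (480x640x3 uint8, blue, green, red), "mtx" (3x3 intrinsics, pixels), "dist_coeffs" ([k1, k2, p1, p2, k3] as OpenCV has them; the pictures are not rectified), "position" and "orientation" of the camera in the world; the wrist camera has in their place "hand_eye" (4x4, takes a point from camera to tool coordinates, whose origin is the TCP and whose axes are the flange's). Camera axes: x right, y down, z forward; pixel columns grow to the right and rows downward; lengths in m; the calibration is good to about 2 mm. A picture is of the moment at which its call begins: read the wrist's pose just before it. There is no depth.
- workorder.close_job(): hands the job in; it is judged then, once.
The state is a dict: "t": time; "joints": joint angles; "dq": joint speeds; "effort": joint torques, N m; "tcp_pos": TCP position; "orientation": TCP orientation; "ft_force": force on the tool from outside, world axes, zero at the start; "torque": the same for the moment, N m; "width": finger opening in m; "gripper_force": force on a finger pad.
Only numpy, scipy, OpenCV 4.12 (cv2) and the standard library are available. Lean on these libraries where they do the work, as an engineer would, in place of code of your own. Each camera call takes 0.05 s, during which the arm holds its last target. There are 200 camera calls.

## Working session

There is one attempt and no reset: what is moved stays moved. The work goes in short steps, Python scripts to look and compute and a tool call to move; the robot and the scene stay as the last step left them, time stands still between calls to the robot, and variables do not carry over. Pictures are saved under pics/ and viewed, at most 14 in all, crops included, and the job is handed in when it is done.

Besides the shell and the picture viewer there is one more tool, called as name(argument=value, ...) on one line, values as JSON. carry_out: Moves the arm, as the interface text tells. Its arguments: {"type":"object","properties":{"steps":{"type":"array"}},"required":["steps"]}

```bash
mkdir -p pics; python3 - <<'E'
from plant import status, eyes
import cv2,pickle
print(status.get_obs())
for n in("scene","top"):
    s=eyes.snapshot(n); cv2.imwrite(f"pics/{n}0.png",s["color"]); pickle.dump(s,open(n+".pkl","wb"))
    print({k:v for k,v in s.items() if k!="color"})
E
```

```text
{'t': 0.0, 'joints': array([-1.32550214e+00,  3.07578827e-01,  1.50770599e+00,  1.60494342e-05,
        1.32842290e+00, -7.35080595e-02]), 'dq': array([ 4.99453970e-05,  7.28755658e-04,  2.00849961e-03,  1.88364980e-04,
       -1.68513833e-03, -7.16328916e-04]), 'effort': array([ 2.14453983e-03, -4.57537830e+01, -2.51909995e+01,  2.57968404e-04,
        1.33781915e-02,  8.71556267e-06]), 'tcp_pos': array([ 0.18010961, -0.54568514,  0.40376505]), 'orientation': array([-3.09968426e+00, -4.98314728e-01,  2.60462287e-04]), 'ft_force': array([-0.41954993, -0.45778243, -0.05191397]), 'torque': array([-0.01843378,  0.02720932,  0.01233814]), 'gripper_force': 0.0, 'width': 0.08542276409354907}
{'mtx': array([[474.80952378,   0.        , 311.94123961],
       [  0.        , 474.80952378, 243.77966578],
       [  0.        ,   0.        ,   1.        ]]), 'dist_coeffs': array([0.04009717, 0.        , 0.        , 0.        , 0.        ]), 'position': array([-0.15451491, -0.80324994,  0.49604318]), 'orientation': array([-1.91773885,  0.66403674, -0.41303855])}
{'mtx': array([[476.89041807,   0.        , 320.82809692],
       [  0.        , 476.89041807, 238.98435917],
       [  0.        ,   0.        ,   1.        ]]), 'dist_coeffs': array([-0.09217619,  0.        ,  0.        ,  0.        ,  0.        ]), 'position': array([0.40402544, 0.01311909, 1.04960984]), 'orientation': array([-2.22960703,  2.1677341 , -0.04746657])}
```

View pics/scene0.png

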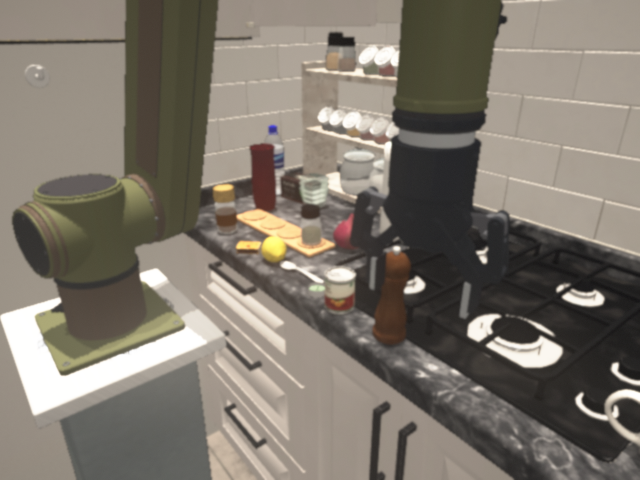

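View pics/top0.png

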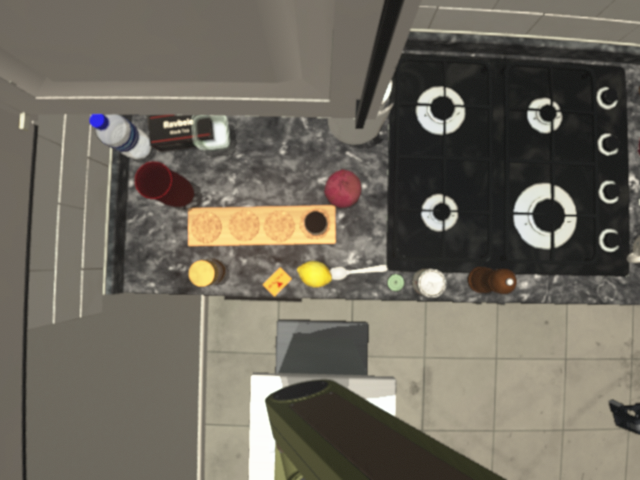

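The top view shows the crock at left (155,180) and the onion at (343,188). The coasters lie near (206,226), (245,226), (281,226) and (316,222), with the bottle on the last. The jar lid is at (205,272), the tin at (432,284) and the mill knob at (510,282). I'll zoom in for precise centres.

```bash
python3 - <<'E'
import pickle,cv2,numpy as np
c=pickle.load(open("top.pkl","rb"))["color"]
def g(x0,y0,w,h,f):
    a=cv2.resize(c[y0:y0+h,x0:x0+w],None,fx=f,fy=f,interpolation=cv2.INTER_CUBIC)
    for i in range(0,w,10): cv2.line(a,(i*f,0),(i*f,6),(0,255,0),1); cv2.putText(a,str(x0+i),(i*f,16),0,.3,(0,255,0))
    for i in range(0,h,10): cv2.line(a,(0,i*f),(6,i*f),(0,255,0),1); cv2.putText(a,str(y0+i),(6,i*f+3),0,.3,(0,255,0))
    return a
a=g(180,200,160,96,5)
cv2.imwrite("pics/c1.png",a); cv2.imwrite("pics/c2.png",g(400,250,130,60,6))
E
```

```text
(no output)
```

View pics/c1.png

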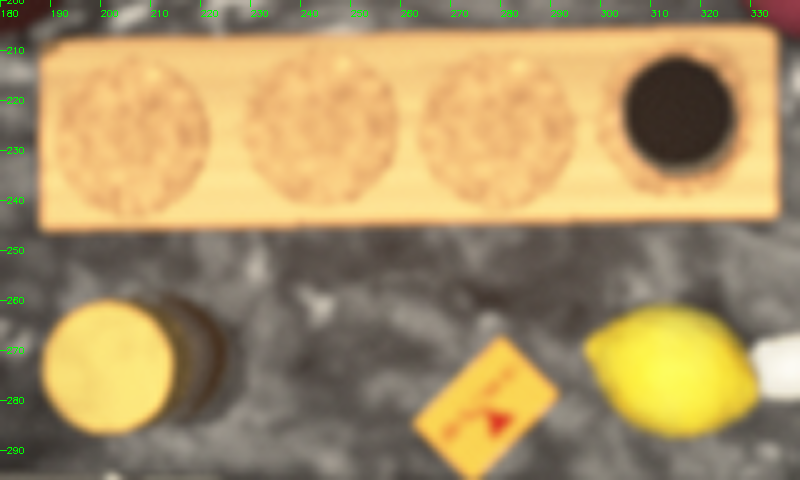

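View pics/c2.png

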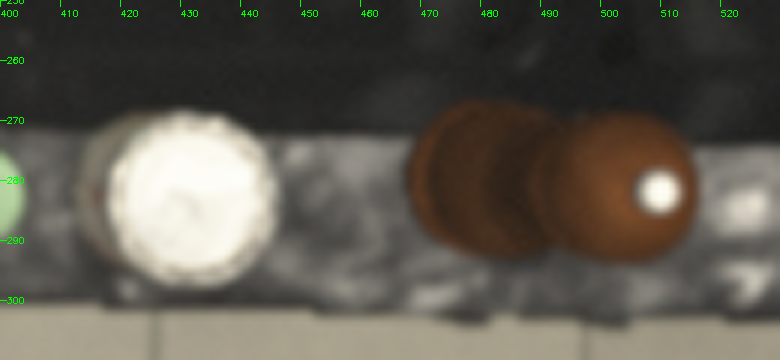

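Zoomed-in centres: coasters (206.6,227.2), (244.6,225.9), (279.7,225.8) and (315,223.8). Bottle cap (315.8,222.2), jar lid (201.6,273.5), tin top (432.2,283.1), mill head about (503.3,281.4) with its knob at (510,282).

```bash
cat > h.py <<'E'
import numpy as np,cv2
from scipy.spatial.transform import Rotation as R
def ray(s,px,z):
    u=cv2.undistortPoints(np.array([[px]],float),s["mtx"],s["dist_coeffs"])[0,0]
    d=R.from_rotvec(s["orientation"]).apply([u[0],u[1],1]); p=np.array(s["position"])
    return p+d*(z-p[2])/d[2]
def proj(s,P):
    r=R.from_rotvec(s["orientation"]).inv()
    return cv2.projectPoints(np.array([P],float),r.as_rotvec(),r.apply(-np.array(s["position"])),s["mtx"],s["dist_coeffs"])[0].ravel()
E
python3 - <<'E'
import pickle;from h import *
s=pickle.load(open("top.pkl","rb"));sc=pickle.load(open("scene.pkl","rb"))
for n,p,z,b in [("c1",(206.6,227.2),.016,0.016),("c2",(244.6,225.9),.016,.016),("c3",(279.7,225.8),.016,.016),("c4",(315,223.8),.016,.016),("bottle",(315.8,222.2),.108,.016),("jar",(201.6,273.5),.122,0),("tin",(432.2,283.1),.072,0),("knob",(510,282),.168,0),("head",(503.3,281.4),.141,0),("tinbot",(427,281),.005,0),("millbase",(481.5,280),.03,0),("crocktop",(155,180),.185,0),("onion",(343,188),.042,0)]:
    q=ray(s,p,z); print(n,q.round(4),proj(sc,[q[0],q[1],b]).round(1),proj(sc,q).round(1))
E
```

```text
c1 [0.4681 0.2646 0.016 ] [253.8 215.3] [253.8 215.3]
c2 [0.4732 0.1812 0.016 ] [272.1 223.8] [272.1 223.8]
c3 [0.4756 0.1047 0.016 ] [289.6 232.5] [289.6 232.5]
c4 [0.4821 0.0281 0.016 ] [310.1 241.7] [310.1 241.7]
bottle [0.4783 0.0253 0.108 ] [309.6 242.5] [309.2 206.7]
jar [0.3707 0.2452 0.122 ] [226.3 231.5] [222.2 187.2]
tin [ 0.3626 -0.217   0.072 ] [338.9 306.7] [339.5 273.8]
knob [ 0.3721 -0.342   0.168 ] [389.9 335.2] [396.2 248.4]
head [ 0.372  -0.3396  0.141 ] [388.8 334.5] [393.9 262.8]
tinbot [ 0.3641 -0.2211  0.005 ] [340.9 307.3] [340.9 305.1]
millbase [ 0.37   -0.3344  0.03  ] [385.9 333.6] [386.8 319.2]
crocktop [0.5425 0.3238 0.185 ] [265.1 208.8] [261.8 146.5]
onion [ 0.5581 -0.0296  0.042 ] [349.3 247.2] [349.7 231.4]
```

```bash
cat > plan.py <<'E'
# usage: plan.py "x y z yaw" ... : rows (tool axes, cm/deg) from the measured pose; yaw = heading of the tool's y
import sys; from h import *; from plant import status
o=status.get_obs(); r=R.from_rotvec(o["orientation"]); p=o["tcp_pos"]; m=r.as_matrix()
yaw=np.degrees(np.arctan2(m[1,1],m[0,1]))
print("now",round(o["t"],2),p.round(4),"yaw",yaw.round(1),"w",round(o["width"],4),"F",o["gripper_force"],o["ft_force"].round(1),"j",o["joints"].round(2))
def rot(y):
    y=np.radians(y); return R.from_matrix(np.array([[-np.sin(y),np.cos(y),0],[np.cos(y),np.sin(y),0],[0,0,-1]]).T@np.eye(3)) if 0 else R.from_matrix(np.column_stack([[-np.sin(y),np.cos(y),0],[np.cos(y),np.sin(y),0],[0,0,-1]]))
for a in sys.argv[1:]:
    x,y,z,w=map(float,a.split()); q=np.array([x,y,z]); w+=180*round((yaw-w)/180)
    n=int(np.ceil(max(np.linalg.norm(q-p)/.05,abs(w-yaw)/9.5,1)))
    print("->",a)
    for i in range(n):
        t=rot(yaw+(w-yaw)*(i+1)/n); off=r.inv().apply((q-p)/(n-i))*100; dr=np.degrees((r.inv()*t).as_rotvec())
        off=off.round(2 if n<2 else 1); dr=dr.round(1); print(off.tolist(),dr.tolist())
        p=p+r.apply(off/100); r=r*R.from_rotvec(np.radians(dr))
    yaw=w
E
python3 plan.py "0.42 -0.22 0.42 -30" "0.4785 0.0255 0.40 18" "0.4785 0.0255 0.26 18"
```

```text
now 0.1 [ 0.1801 -0.5457  0.4039] yaw -71.7 w 0.0853 F 0.0 [-0.   0.6  0.2] j [-1.33  0.31  1.51 -0.    1.33 -0.07]
-> 0.42 -0.22 0.42 -30
[3.7, -2.6, -0.2] [-0.1, -0.0, -4.6]
[3.9, -2.3, -0.2] [-0.0, -0.0, -4.7]
[4.0, -2.0, -0.2] [-0.0, -0.0, -4.6]
[4.2, -1.6, -0.2] [-0.0, -0.0, -4.6]
[4.3, -1.3, -0.2] [-0.0, -0.0, -4.7]
[4.4, -1.0, -0.2] [-0.0, -0.0, -4.6]
[4.4, -0.6, -0.1] [0.0, -0.0, -4.7]
[4.5, -0.2, -0.2] [0.0, -0.0, -4.6]
[4.5, 0.1, -0.1] [0.0, -0.0, -4.6]
-> 0.4785 0.0255 0.40 18
[4.0, -1.2, 0.3] [0.0, -0.0, -8.0]
[4.2, -0.6, 0.3] [0.0, -0.0, -8.0]
[4.2, -0.0, 0.4] [0.0, -0.0, -8.0]
[4.2, 0.5, 0.3] [0.0, -0.0, -8.0]
[4.0, 1.1, 0.4] [0.0, -0.0, -8.0]
[3.9, 1.7, 0.3] [0.0, -0.0, -8.0]
-> 0.4785 0.0255 0.26 18
[-0.0, -0.0, 4.7] [0.0, -0.0, -0.0]
[-0.0, -0.0, 4.7] [0.0, -0.0, -0.0]
[-0.0, -0.0, 4.6] [0.0, -0.0, -0.0]
```

carry_out(steps=[{"offset": [3.7, -2.6, -0.2], "dr": [0, 0, -4.6], "jaw": 100}, {"offset": [3.9, -2.3, -0.2], "dr": [0, 0, -4.7], "jaw": 100}, {"offset": [4.0, -2.0, -0.2], "dr": [0, 0, -4.6], "jaw": 100}, {"offset": [4.2, -1.6, -0.2], "dr": [0, 0, -4.6], "jaw": 100}, {"offset": [4.3, -1.3, -0.2], "dr": [0, 0, -4.7], "jaw": 100}, {"offset": [4.4, -1.0, -0.2], "dr": [0, 0, -4.6], "jaw": 100}, {"offset": [4.4, -0.6, -0.1], "dr": [0, 0, -4.7], "jaw": 100}, {"offset": [4.5, -0.2, -0.2], "dr": [0, 0, -4.6], "jaw": 100}])

```text
t: 1.1
tcp_pos: [0.394, -0.2551, 0.4194]
orientation: [-2.78, -1.463, 0.0]
ft_force: [0.7, -0.6, -0.0]
width: 0.0854
gripper_force: 0.0
```

carry_out(steps=[{"offset": [4.5, 0.1, -0.1], "dr": [0, 0, -4.6], "jaw": 100}, {"offset": [4.0, -1.2, 0.3], "dr": [0, 0, -8], "jaw": 100}, {"offset": [4.2, -0.6, 0.3], "dr": [0, 0, -8], "jaw": 100}, {"offset": [4.2, 0, 0.4], "dr": [0, 0, -8], "jaw": 100}, {"offset": [4.2, 0.5, 0.3], "dr": [0, 0, -8], "jaw": 100}, {"offset": [4.0, 1.1, 0.4], "dr": [0, 0, -8], "jaw": 100}, {"offset": [3.9, 1.7, 0.3], "dr": [0, 0, -8], "jaw": 100}, {"offset": [0, 0, 2], "dr": [0, 0, 0], "jaw": 100}])

```text
t: 2.1
tcp_pos: [0.48, 0.028, 0.3812]
orientation: [1.84, 2.544, 0.004]
ft_force: [0.4, -0.5, -0.6]
width: 0.0854
gripper_force: 0.0
```

```bash
python3 - <<'E'
from plant import status,eyes; import cv2,pickle,numpy as np; from h import *
o=status.get_obs(); s=eyes.snapshot("wrist"); T=np.eye(4);T[:3,:3]=R.from_rotvec(o["orientation"]).as_matrix();T[:3,3]=o["tcp_pos"]
C=T@s["hand_eye"]; s["position"]=C[:3,3]; s["orientation"]=R.from_matrix(C[:3,:3]).as_rotvec(); pickle.dump(s,open("w1.pkl","wb"))
im=s["color"].copy()
for P in [(.4681,.2646,.016),(.4732,.1812,.016),(.4756,.1047,.016),(.4821,.0281,.016),(.4785,.0255,.108)]:
    u=proj(s,P); print(P,u.round(1)); cv2.drawMarker(im,tuple(int(v) for v in np.clip(u,-1e4,1e4)),(0,255,0),0,12)
cv2.imwrite("pics/w1.png",im)
E
python3 plan.py "0.4785 0.0255 0.26 18" "0.4785 0.0255 0.216 18"
```

```text
(0.4681, 0.2646, 0.016) [399.8 -69.7]
(0.4732, 0.1812, 0.016) [368.8  45.2]
(0.4756, 0.1047, 0.016) [342.5 133.1]
(0.4821, 0.0281, 0.016) [323.6 210.7]
(0.4785, 0.0255, 0.108) [318.7 239.4]
now 2.15 [0.4783 0.027  0.378 ] yaw 18.2 w 0.0849 F 0.0 [-1.   0.3 -0.9] j [-0.03  0.2   1.74  0.    1.21 -0.35]
-> 0.4785 0.0255 0.26 18
[-0.1, 0.0, 3.9] [-0.2, -0.1, 0.1]
[-0.0, -0.0, 4.0] [0.0, 0.0, 0.0]
[-0.1, -0.0, 3.9] [0.0, 0.0, 0.1]
-> 0.4785 0.0255 0.216 18
[0.05, -0.02, 4.4] [0.0, 0.0, -0.0]
```

View pics/w1.png

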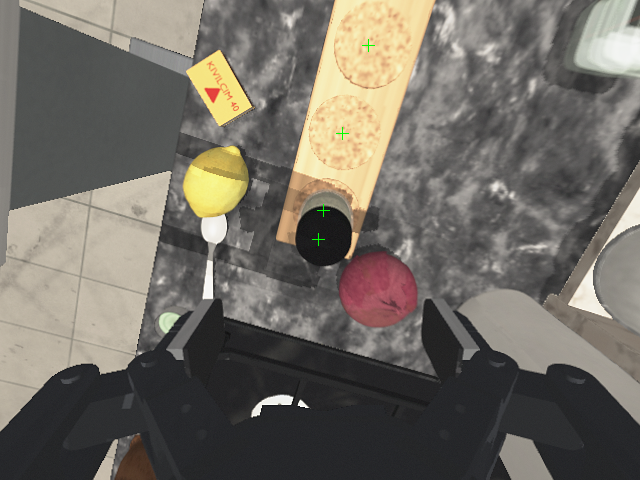

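The wrist view confirms it: the coaster marks sit on the discs, the cap is at about (324,238) against a predicted (319,239), and the onion at (378,289) is clear of the finger line. I'll descend and grip.

carry_out(steps=[{"offset": [-0.1, 0, 3.9], "dr": [0, 0, 0], "jaw": 100}, {"offset": [0, 0, 4], "dr": [0, 0, 0], "jaw": 100}, {"offset": [-0.1, 0, 3.9], "dr": [0, 0, 0], "jaw": 100}, {"offset": [0, 0, 2.4], "dr": [0, 0, 0], "jaw": 100}, {"offset": [0, 0, 2.0], "dr": [0, 0, 0], "jaw": 100}, {"offset": [0, 0, 0], "dr": [0, 0, 0], "jaw": 100}, {"offset": [0, 0, 0], "dr": [0, 0, 0], "jaw": 0}, {"offset": [0, 0, 0], "dr": [0, 0, 0], "jaw": 0}])

```text
t: 3.15
tcp_pos: [0.4809, 0.0235, 0.22]
orientation: [1.846, 2.538, 0.004]
ft_force: [4.5, 1.5, 6.7]
width: 0.0515
gripper_force: 2.8
```

carry_out(steps=[{"offset": [0, 0, 0], "dr": [0, 0, 0], "jaw": 0}, {"offset": [0, 0, 0], "dr": [0, 0, 0], "jaw": 0}, {"offset": [0, 0, 0], "dr": [0, 0, 0], "jaw": 0}, {"offset": [0, 0, 0], "dr": [0, 0, 0], "jaw": 0}])

```text
t: 3.65
tcp_pos: [0.4814, 0.0236, 0.221]
orientation: [1.844, 2.537, 0.006]
ft_force: [0.8, 1.6, 8.5]
width: 0.0459
gripper_force: 59.8
```

```bash
python3 plan.py "0.4785 0.0255 0.256 18" "0.4738 0.102 0.256 10" "0.4738 0.102 0.217 10"
```

```text
now 3.65 [0.4814 0.0236 0.221 ] yaw 18.0 w 0.0459 F 59.76675356738269 [0.8 1.6 8.5] j [-0.04  0.4   1.93  0.    0.8  -0.35]
-> 0.4785 0.0255 0.256 18
[0.26, -0.19, -3.51] [0.4, 0.1, -0.0]
-> 0.4738 0.102 0.256 10
[3.7, 1.0, 0.0] [-0.0, 0.0, 4.0]
[3.8, 0.6, 0.0] [-0.0, 0.0, 4.0]
-> 0.4738 0.102 0.217 10
[-0.02, 0.05, 3.9] [-0.0, 0.0, -0.0]
```

carry_out(steps=[{"offset": [0, 0, -1], "dr": [0, 0, 0], "jaw": 0}, {"offset": [0, 0, -2.5], "dr": [0, 0, 0], "jaw": 0}, {"offset": [0, 0, 0], "dr": [0, 0, 0], "jaw": 0}])

```text
t: 4.03
tcp_pos: [0.4801, 0.0235, 0.2554]
orientation: [1.845, 2.538, 0.003]
ft_force: [0.4, -0.6, -2.1]
width: 0.0455
gripper_force: 61.0
```

```bash
cat > look.py <<'E'
import sys,pickle; from plant import status,eyes; from h import *
n,x0,y0,w,h,f=sys.argv[2],*map(int,sys.argv[3:8])
s=eyes.snapshot(sys.argv[1]); pickle.dump(s,open(n+".pkl","wb"))
a=cv2.resize(s["color"][y0:y0+h,x0:x0+w],None,fx=f,fy=f,interpolation=cv2.INTER_CUBIC)
for i in range(0,w,10): cv2.putText(a,str(x0+i),(i*f,10),0,.3,(0,255,0))
for i in range(0,h,10): cv2.putText(a,str(y0+i),(0,i*f+3),0,.3,(0,255,0))
cv2.imwrite(f"pics/{n}.png",a)
E
python3 look.py scene s1 190 90 200 150 4; python3 plan.py "0.4765 0.102 0.256 10" "0.4765 0.102 0.223 10"
```

```text
now 4.08 [0.4797 0.0236 0.2545] yaw 18.0 w 0.0452 F 61.03883272502571 [ 0.1 -0.5 -1.8] j [-0.04  0.35  1.9  -0.    0.89 -0.35]
-> 0.4765 0.102 0.256 10
[3.8, 1.1, -0.1] [0.1, 0.0, 4.0]
[3.8, 0.8, -0.1] [0.0, 0.0, 4.0]
-> 0.4765 0.102 0.223 10
[0.02, -0.05, 3.35] [0.0, 0.0, -0.0]
```

View pics/s1.png

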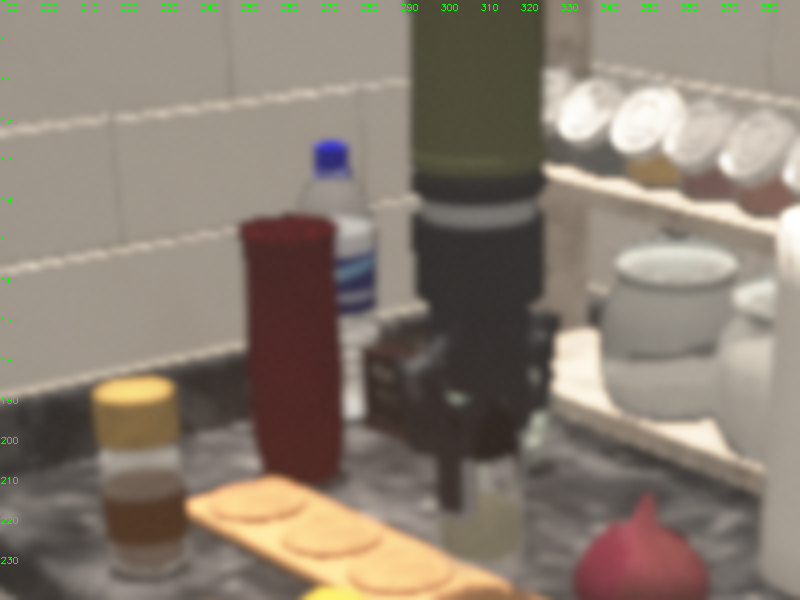

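The bottle hangs upright in the fingers at about (310,215), clear of the coaster. I'll move it to coaster 3.

carry_out(steps=[{"offset": [3.8, 1.1, -0.1], "dr": [0, 0, 4], "jaw": 0}, {"offset": [3.8, 0.8, -0.1], "dr": [0, 0, 4], "jaw": 0}, {"offset": [0, 0, 0], "dr": [0, 0, 0], "jaw": 0}, {"offset": [0, 0, 2], "dr": [0, 0, 0], "jaw": 0}, {"offset": [0, 0, 0.8], "dr": [0, 0, 0], "jaw": 0}, {"offset": [0, 0, 0], "dr": [0, 0, 0], "jaw": 0}])

```text
t: 4.82
tcp_pos: [0.4764, 0.1013, 0.2268]
orientation: [-2.019, -2.404, 0.003]
ft_force: [-0.1, 0.3, -1.5]
width: 0.046
gripper_force: 61.0
```

```bash
python3 plan.py "0.476 0.102 0.222 10"
```

```text
now 4.83 [0.4764 0.1013 0.2268] yaw 9.9 w 0.046 F 61.00275463890284 [-0.1  0.3 -1.5] j [ 0.12  0.4   1.91 -0.    0.83 -0.05]
-> 0.476 0.102 0.222 10
[0.07, -0.03, 0.48] [-0.2, 0.0, -0.0]
```

carry_out(steps=[{"offset": [0.05, 0, 0.4], "dr": [0, 0, 0], "jaw": 0}, {"offset": [0, 0, 0.2], "dr": [0, 0, 0], "jaw": 0}, {"offset": [0, 0, 0], "dr": [0, 0, 0], "jaw": 0}])

```text
t: 5.2
tcp_pos: [0.4769, 0.1023, 0.2218]
orientation: [2.02, 2.406, 0.0]
ft_force: [0.2, 0.5, -1.4]
width: 0.0456
gripper_force: 61.0
```

carry_out(steps=[{"offset": [0, 0, 0.2], "dr": [0, 0, 0], "jaw": 0}, {"offset": [0, 0, 0], "dr": [0, 0, 0], "jaw": 0}])

```text
t: 5.45
tcp_pos: [0.4769, 0.1024, 0.2211]
orientation: [2.019, 2.406, 0.001]
ft_force: [-3.0, -0.9, 10.2]
width: 0.0458
gripper_force: 63.0
```

carry_out(steps=[{"offset": [0, 0, 0.2], "dr": [0, 0, 0], "jaw": 0}, {"offset": [0, 0, 0], "dr": [0, 0, 0], "jaw": 0}])

```text
t: 5.7
tcp_pos: [0.4767, 0.1024, 0.2209]
orientation: [2.019, 2.405, 0.002]
ft_force: [-6.4, -1.8, 28.1]
width: 0.0452
gripper_force: 65.9
```

carry_out(steps=[{"offset": [0, 0, -0.3], "dr": [0, 0, 0], "jaw": 0}, {"offset": [0, 0, 0], "dr": [0, 0, 0], "jaw": 100}, {"offset": [0, 0, 0], "dr": [0, 0, 0], "jaw": 100}, {"offset": [0, 0, 0], "dr": [0, 0, 0], "jaw": 100}, {"offset": [0, 0, -2], "dr": [0, 0, 0], "jaw": 100}, {"offset": [0, 0, -5], "dr": [0, 0, 0], "jaw": 100}, {"offset": [0, 0, -5], "dr": [0, 0, 0], "jaw": 100}, {"offset": [0, 0, -3], "dr": [0, 0, 0], "jaw": 100}])

```text
t: 6.7
tcp_pos: [0.4773, 0.1025, 0.373]
orientation: [2.019, 2.405, 0.003]
ft_force: [0.9, -0.6, -1.2]
width: 0.0856
gripper_force: 0.0
```

```bash
python3 plan.py "0.43 -0.12 0.37 -70" "0.363 -0.2175 0.30 -90" "0.363 -0.2175 0.215 -90"
```

```text
now 6.7 [0.4773 0.1025 0.373 ] yaw 10.0 w 0.0856 F 0.0 [ 0.9 -0.6 -1.2] j [ 0.12  0.21  1.73  0.    1.2  -0.05]
-> 0.43 -0.12 0.37 -70
[-2.3, -0.9, 0.0] [0.2, -0.0, 8.9]
[-2.5, -0.6, 0.0] [-0.0, 0.0, 8.9]
[-2.5, -0.2, 0.0] [-0.0, 0.0, 8.9]
[-2.5, 0.2, 0.0] [-0.0, 0.0, 8.8]
[-2.5, 0.6, 0.1] [-0.0, 0.0, 8.9]
[-2.3, 1.0, 0.0] [-0.0, 0.0, 8.9]
[-2.2, 1.3, 0.1] [-0.0, 0.0, 8.9]
[-1.9, 1.6, 0.0] [-0.0, 0.0, 8.9]
[-1.7, 2.0, 0.1] [-0.0, 0.0, 8.9]
-> 0.363 -0.2175 0.30 -90
[-3.2, 2.3, 2.3] [-0.0, 0.0, 6.6]
[-2.9, 2.6, 2.3] [-0.0, 0.0, 6.7]
[-2.6, 3.0, 2.4] [-0.0, 0.0, 6.7]
-> 0.363 -0.2175 0.215 -90
[-0.0, -0.0, 4.2] [-0.0, 0.0, -0.0]
[-0.0, -0.0, 4.3] [-0.0, 0.0, -0.0]
```

carry_out(steps=[{"offset": [-2.3, -0.9, 0], "dr": [0, 0, 8.9], "jaw": 100}, {"offset": [-2.5, -0.6, 0], "dr": [0, 0, 8.9], "jaw": 100}, {"offset": [-2.5, -0.2, 0], "dr": [0, 0, 8.9], "jaw": 100}, {"offset": [-2.5, 0.2, 0], "dr": [0, 0, 8.8], "jaw": 100}, {"offset": [-2.5, 0.6, 0.1], "dr": [0, 0, 8.9], "jaw": 100}, {"offset": [-2.3, 1.0, 0], "dr": [0, 0, 8.9], "jaw": 100}, {"offset": [-2.2, 1.3, 0.1], "dr": [0, 0, 8.9], "jaw": 100}, {"offset": [-1.9, 1.6, 0], "dr": [0, 0, 8.9], "jaw": 100}])

```text
t: 7.7
tcp_pos: [0.4344, -0.0957, 0.3683]
orientation: [-3.044, -0.775, 0.001]
ft_force: [1.4, -0.5, -0.4]
width: 0.0853
gripper_force: 0.0
```

carry_out(steps=[{"offset": [-1.7, 2.0, 0.1], "dr": [0, 0, 8.9], "jaw": 100}, {"offset": [-3.2, 2.3, 2.3], "dr": [0, 0, 6.6], "jaw": 100}, {"offset": [-2.9, 2.6, 2.3], "dr": [0, 0, 6.7], "jaw": 100}, {"offset": [-2.6, 3.0, 2.4], "dr": [0, 0, 6.7], "jaw": 100}, {"offset": [0, 0, 0], "dr": [0, 0, 0], "jaw": 100}, {"offset": [0, 0, 0], "dr": [0, 0, 0], "jaw": 100}])

```text
t: 8.45
tcp_pos: [0.363, -0.218, 0.2977]
orientation: [-3.141, 0.001, -0.0]
ft_force: [0.0, 0.1, 0.4]
width: 0.0858
gripper_force: 0.0
```

```bash
python3 plan.py "0.363 -0.2175 0.25 -90"  "0.363 -0.2175 0.20 -90"
```

```text
now 8.45 [ 0.363  -0.218   0.2977] yaw -90.0 w 0.0858 F 0.0 [0.  0.1 0.4] j [-0.64  0.22  1.96  0.    0.96  0.93]
-> 0.363 -0.2175 0.25 -90
[0.0, -0.05, 4.77] [-0.0, -0.0, -0.0]
-> 0.363 -0.2175 0.20 -90
[0.0, 0.0, 2.5] [-0.0, -0.0, -0.0]
[0.0, 0.0, 2.5] [-0.0, -0.0, -0.0]
```

carry_out(steps=[{"offset": [0, 0, 4.7], "dr": [0, 0, 0], "jaw": 100}, {"offset": [0, 0, 2.5], "dr": [0, 0, 0], "jaw": 100}, {"offset": [0, 0, 2.5], "dr": [0, 0, 0], "jaw": 100}, {"offset": [0, 0, 0], "dr": [0, 0, 0], "jaw": 100}, {"offset": [0, 0, 0], "dr": [0, 0, 0], "jaw": 0}, {"offset": [0, 0, 0], "dr": [0, 0, 0], "jaw": 0}, {"offset": [0, 0, 0], "dr": [0, 0, 0], "jaw": 0}, {"offset": [0, 0, 0], "dr": [0, 0, 0], "jaw": 0}])

```text
t: 9.45
tcp_pos: [0.3634, -0.218, 0.2022]
orientation: [3.14, -0.001, 0.004]
ft_force: [-0.0, 2.6, 7.2]
width: 0.0563
gripper_force: 63.2
```

carry_out(steps=[{"offset": [0, 0, 0], "dr": [0, 0, 0], "jaw": 0}, {"offset": [0, 0, 0], "dr": [0, 0, 0], "jaw": 0}])

```text
t: 9.7
tcp_pos: [0.3634, -0.218, 0.2021]
orientation: [3.14, -0.001, 0.004]
ft_force: [0.7, 2.6, 6.0]
width: 0.056
gripper_force: 63.2
```

```bash
python3 plan.py  "0.363 -0.2175 0.30 -90" "0.43 -0.1 0.30 -50" "0.48 0.027 0.26 18"
```

```text
now 9.7 [ 0.3634 -0.218   0.2021] yaw -90.1 w 0.056 F 63.243677616119385 [0.7 2.6 6. ] j [-0.64  0.38  2.07  0.    0.68  0.93]
-> 0.363 -0.2175 0.30 -90
[-0.0, -0.0, -4.9] [0.1, -0.2, -0.0]
[-0.0, -0.0, -4.9] [-0.0, 0.0, -0.1]
-> 0.43 -0.1 0.30 -50
[1.3, -2.4, 0.0] [-0.0, 0.0, -8.0]
[1.7, -2.1, 0.0] [-0.0, 0.0, -8.0]
[1.9, -1.9, 0.0] [-0.0, 0.0, -8.0]
[2.2, -1.6, 0.0] [-0.1, 0.0, -8.0]
[2.4, -1.3, 0.0] [0.0, 0.0, -8.0]
-> 0.48 0.027 0.26 18
[1.5, -0.8, 0.5] [0.0, 0.0, -8.5]
[1.6, -0.6, 0.5] [0.0, 0.0, -8.5]
[1.7, -0.3, 0.5] [0.0, 0.0, -8.5]
[1.7, -0.1, 0.5] [0.0, 0.0, -8.5]
[1.7, 0.2, 0.5] [0.0, 0.0, -8.5]
[1.7, 0.4, 0.5] [0.0, 0.1, -8.5]
[1.6, 0.6, 0.5] [0.0, -0.0, -8.5]
[1.4, 0.8, 0.5] [0.0, -0.0, -8.5]
```

carry_out(steps=[{"offset": [0, 0, -4.9], "dr": [0, 0, 0], "jaw": 0}, {"offset": [0, 0, -4.9], "dr": [0, 0, 0], "jaw": 0}, {"offset": [1.3, -2.4, 0], "dr": [0, 0, -8], "jaw": 0}, {"offset": [1.7, -2.1, 0], "dr": [0, 0, -8], "jaw": 0}, {"offset": [1.9, -1.9, 0], "dr": [0, 0, -8], "jaw": 0}, {"offset": [2.2, -1.6, 0], "dr": [0, 0, -8], "jaw": 0}, {"offset": [2.4, -1.3, 0], "dr": [0, 0, -8], "jaw": 0}, {"offset": [1.5, -0.8, 0.5], "dr": [0, 0, -8.5], "jaw": 0}])

```text
t: 10.7
tcp_pos: [0.4369, -0.0833, 0.2947]
orientation: [2.86, 1.297, 0.003]
ft_force: [-0.2, -0.8, -2.3]
width: 0.056
gripper_force: 65.0
```

carry_out(steps=[{"offset": [1.6, -0.6, 0.5], "dr": [0, 0, -8.5], "jaw": 0}, {"offset": [1.7, -0.3, 0.5], "dr": [0, 0, -8.5], "jaw": 0}, {"offset": [1.7, -0.1, 0.5], "dr": [0, 0, -8.5], "jaw": 0}, {"offset": [1.7, 0.2, 0.5], "dr": [0, 0, -8.5], "jaw": 0}, {"offset": [1.7, 0.4, 0.5], "dr": [0, 0, -8.5], "jaw": 0}, {"offset": [1.6, 0.6, 0.5], "dr": [0, 0, -8.5], "jaw": 0}, {"offset": [1.4, 0.8, 0.5], "dr": [0, 0, -8.5], "jaw": 0}, {"offset": [0, 0, 0], "dr": [0, 0, 0], "jaw": 0}])

```text
t: 11.7
tcp_pos: [0.4794, 0.0274, 0.259]
orientation: [1.847, 2.541, 0.0]
ft_force: [-0.1, -1.0, -2.6]
width: 0.0558
gripper_force: 64.9
```

```bash
python3 look.py top t2 230 170 150 90 5; python3 plan.py  "0.4815 0.028 0.222 18"
```

```text
now 11.75 [0.4792 0.027  0.259 ] yaw 17.9 w 0.0561 F 64.88742113113403 [-0.1  0.8 -1.8] j [-0.03  0.34  1.89 -0.    0.9  -0.34]
-> 0.4815 0.028 0.222 18
[0.03, 0.25, 3.7] [0.0, 0.0, -0.1]
```

View pics/t2.png

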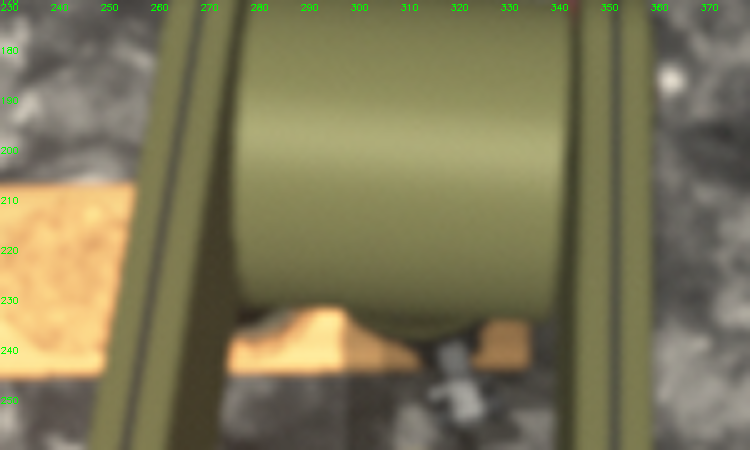

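The arm blocks the top view. I'll trust the kinematics and lower the tin.

carry_out(steps=[{"offset": [0, 0.25, 1.8], "dr": [0, 0, 0], "jaw": 0}, {"offset": [0, 0, 1.6], "dr": [0, 0, 0], "jaw": 0}, {"offset": [0, 0, 0.4], "dr": [0, 0, 0], "jaw": 0}, {"offset": [0, 0, 0], "dr": [0, 0, 0], "jaw": 0}])

```text
t: 12.25
tcp_pos: [0.4816, 0.0271, 0.2209]
orientation: [-1.849, -2.54, 0.0]
ft_force: [-0.4, 0.1, -1.6]
width: 0.0563
gripper_force: 64.9
```

carry_out(steps=[{"offset": [0, 0, 0.2], "dr": [0, 0, 0], "jaw": 0}, {"offset": [0, 0, 0], "dr": [0, 0, 0], "jaw": 0}])

```text
t: 12.5
tcp_pos: [0.4818, 0.0275, 0.2191]
orientation: [1.847, 2.54, 0.001]
ft_force: [0.4, -0.2, -1.2]
width: 0.0563
gripper_force: 64.9
```

carry_out(steps=[{"offset": [0, 0, 0.15], "dr": [0, 0, 0], "jaw": 0}, {"offset": [0, 0, 0], "dr": [0, 0, 0], "jaw": 0}])

```text
t: 12.75
tcp_pos: [0.4819, 0.0275, 0.2182]
orientation: [1.847, 2.54, 0.001]
ft_force: [-1.6, -1.5, 5.7]
width: 0.0561
gripper_force: 66.2
```

carry_out(steps=[{"offset": [0, 0, 0.1], "dr": [0, 0, 0], "jaw": 0}, {"offset": [0, 0, 0], "dr": [0, 0, 0], "jaw": 0}])

```text
t: 13.0
tcp_pos: [0.4819, 0.0275, 0.2181]
orientation: [1.847, 2.54, 0.001]
ft_force: [-3.1, -0.8, 16.2]
width: 0.0562
gripper_force: 66.9
```

carry_out(steps=[{"offset": [0, 0, -0.15], "dr": [0, 0, 0], "jaw": 0}, {"offset": [0, 0, 0], "dr": [0, 0, 0], "jaw": 100}, {"offset": [0, 0, 0], "dr": [0, 0, 0], "jaw": 100}, {"offset": [0, 0, 0], "dr": [0, 0, 0], "jaw": 100}, {"offset": [0, 0, -3], "dr": [0, 0, 0], "jaw": 100}, {"offset": [0, 0, -5], "dr": [0, 0, 0], "jaw": 100}, {"offset": [0, 0, -6], "dr": [0, 0, 0], "jaw": 100}, {"offset": [0, 0, -3], "dr": [0, 0, 0], "jaw": 100}])

```text
t: 14.0
tcp_pos: [0.4824, 0.0276, 0.3909]
orientation: [1.845, 2.538, 0.004]
ft_force: [0.8, 0.9, -0.5]
width: 0.0856
gripper_force: 0.0
```

```bash
python3 plan.py "0.425 0.12 0.38 5" "0.371 0.2452 0.37 5" "0.371 0.2452 0.259 5"
```

```text
now 14.0 [0.4824 0.0276 0.3909] yaw 18.0 w 0.0856 F 0.0 [ 0.8  0.9 -0.5] j [-0.03  0.19  1.71  0.    1.24 -0.34]
-> 0.425 0.12 0.38 5
[3.5, -0.9, 0.4] [0.3, 0.1, 4.3]
[3.5, -1.1, 0.3] [-0.0, -0.0, 4.3]
[3.3, -1.4, 0.4] [-0.0, -0.0, 4.4]
-> 0.371 0.2452 0.37 5
[4.3, -1.4, 0.3] [-0.0, -0.0, -0.0]
[4.3, -1.4, 0.3] [-0.0, -0.0, -0.0]
[4.4, -1.5, 0.4] [-0.0, -0.0, -0.0]
-> 0.371 0.2452 0.259 5
[-0.0, 0.0, 3.7] [-0.0, -0.0, -0.0]
[-0.0, 0.0, 3.7] [-0.0, -0.0, -0.0]
[-0.0, 0.0, 3.7] [-0.0, -0.0, -0.0]
```

carry_out(steps=[{"offset": [3.5, -0.9, 0.4], "dr": [0, 0, 4.3], "jaw": 100}, {"offset": [3.5, -1.1, 0.3], "dr": [0, 0, 4.3], "jaw": 100}, {"offset": [3.3, -1.4, 0.4], "dr": [0, 0, 4.4], "jaw": 100}, {"offset": [4.3, -1.4, 0.3], "dr": [0, 0, 0], "jaw": 100}, {"offset": [4.3, -1.4, 0.3], "dr": [0, 0, 0], "jaw": 100}, {"offset": [4.4, -1.5, 0.4], "dr": [0, 0, 0], "jaw": 100}, {"offset": [0, 0, 0], "dr": [0, 0, 0], "jaw": 100}, {"offset": [0, 0, 0], "dr": [0, 0, 0], "jaw": 100}])

```text
t: 15.0
tcp_pos: [0.37, 0.2454, 0.3665]
orientation: [2.121, 2.317, -0.001]
ft_force: [0.4, -0.1, -0.6]
width: 0.0854
gripper_force: 0.0
```

```bash
python3 look.py scene s2 200 120 200 150 4; python3 plan.py "0.371 0.2452 0.30 5" "0.371 0.2452 0.259 5"
```

```text
now 15.05 [0.3703 0.2451 0.3666] yaw 5.0 w 0.0851 F 0.0 [ 0.  -0.5  0.6] j [ 0.49  0.16  1.82 -0.    1.16  0.4 ]
-> 0.371 0.2452 0.30 5
[0.0, 0.0, 3.3] [-0.0, 0.0, -0.0]
[0.0, 0.1, 3.4] [-0.0, 0.0, -0.0]
-> 0.371 0.2452 0.259 5
[0.01, -0.03, 4.06] [-0.0, 0.0, -0.0]
```

View pics/s2.png

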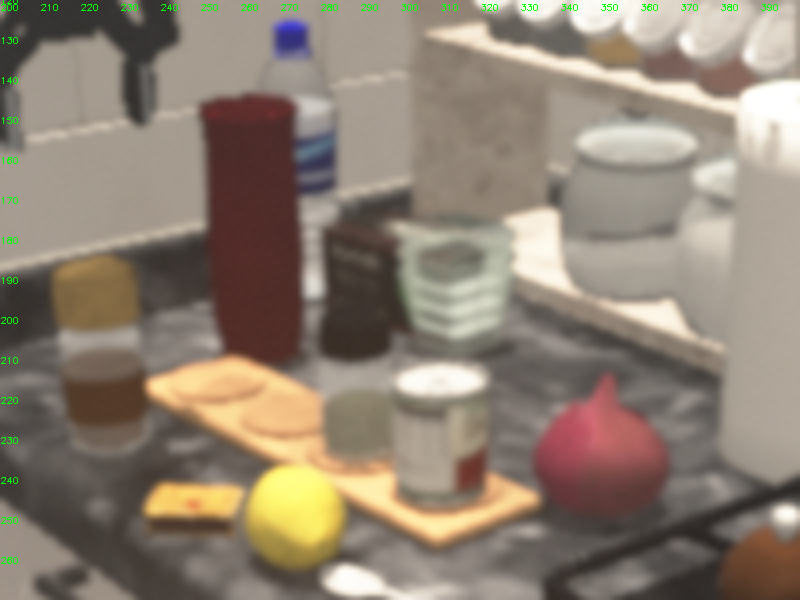

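The tin base is at (310,243) and the bottle base at (289.5,233). Both match their coasters, stand upright, and leave the onion untouched. Next, grip the jar.

carry_out(steps=[{"offset": [0, 0.1, 3.3], "dr": [0, 0, 0], "jaw": 100}, {"offset": [0, 0, 3.4], "dr": [0, 0, 0], "jaw": 100}, {"offset": [0, 0, 2.2], "dr": [0, 0, 0], "jaw": 100}, {"offset": [0, 0, 1.8], "dr": [0, 0, 0], "jaw": 100}, {"offset": [0, 0, 0], "dr": [0, 0, 0], "jaw": 100}, {"offset": [0, 0, 0], "dr": [0, 0, 0], "jaw": 0}, {"offset": [0, 0, 0], "dr": [0, 0, 0], "jaw": 0}, {"offset": [0, 0, 0], "dr": [0, 0, 0], "jaw": 0}])

```text
t: 16.05
tcp_pos: [0.3719, 0.2458, 0.261]
orientation: [2.122, 2.315, 0.004]
ft_force: [0.3, -0.2, 4.6]
width: 0.0508
gripper_force: 62.0
```

carry_out(steps=[{"offset": [0, 0, 0], "dr": [0, 0, 0], "jaw": 0}, {"offset": [0, 0, 0], "dr": [0, 0, 0], "jaw": 0}, {"offset": [0, 0, 0], "dr": [0, 0, 0], "jaw": 0}])

```text
t: 16.42
tcp_pos: [0.3718, 0.2459, 0.261]
orientation: [2.122, 2.315, 0.005]
ft_force: [-0.4, -1.9, 5.4]
width: 0.0505
gripper_force: 62.1
```

```bash
python3 plan.py "0.371 0.2452 0.31 5" "0.4734 0.1812 0.31 5" "0.4734 0.1812 0.28 5"
```

```text
now 16.43 [0.3718 0.2459 0.261 ] yaw 5.0 w 0.0505 F 62.09802716737613 [-0.4 -1.9  5.4] j [ 0.49  0.3   1.96 -0.    0.87  0.4 ]
-> 0.371 0.2452 0.31 5
[-0.06, -0.07, -4.9] [0.2, -0.0, -0.0]
-> 0.4734 0.1812 0.31 5
[-2.4, 3.2, -0.0] [-0.0, -0.0, -0.0]
[-2.4, 3.2, -0.0] [-0.0, -0.0, -0.0]
[-2.5, 3.2, -0.0] [-0.0, -0.0, -0.0]
-> 0.4734 0.1812 0.28 5
[0.04, 0.05, 2.99] [-0.0, -0.0, -0.0]
```

carry_out(steps=[{"offset": [0, 0, -2], "dr": [0, 0, 0], "jaw": 0}, {"offset": [0, 0, -2.9], "dr": [0, 0, 0], "jaw": 0}, {"offset": [-2.4, 3.2, 0], "dr": [0, 0, 0], "jaw": 0}, {"offset": [-2.4, 3.2, 0], "dr": [0, 0, 0], "jaw": 0}, {"offset": [-2.5, 3.2, 0], "dr": [0, 0, 0], "jaw": 0}, {"offset": [0, 0, 0], "dr": [0, 0, 0], "jaw": 0}, {"offset": [0, 0, 1.5], "dr": [0, 0, 0], "jaw": 0}, {"offset": [0, 0, 0], "dr": [0, 0, 0], "jaw": 0}])

```text
t: 17.42
tcp_pos: [0.471, 0.1813, 0.2919]
orientation: [-2.12, -2.314, 0.007]
ft_force: [-0.8, 0.7, -3.4]
width: 0.0506
gripper_force: 63.6
```

```bash
python3 look.py scene s3 200 120 200 150 4; python3 plan.py "0.4735 0.1815 0.279 5"
```

```text
now 17.48 [0.4714 0.1815 0.2925] yaw 5.0 w 0.0508 F 63.6480724462308 [ 0.2 -0.1 -3.1] j [0.28 0.33 1.8  0.   1.01 0.2 ]
-> 0.4735 0.1815 0.279 5
[-0.01, 0.21, 1.35] [-0.2, 0.0, 0.0]
```

View pics/s3.png

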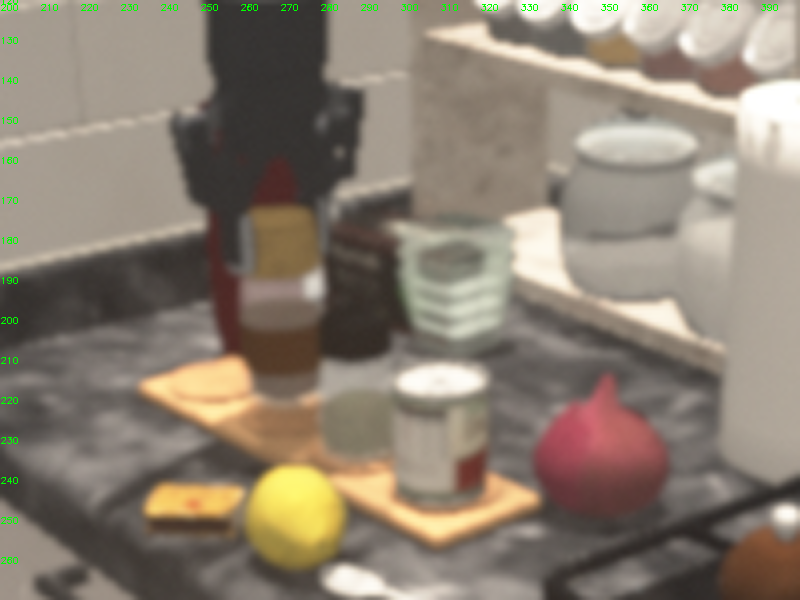

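The jar hangs upright at (270,195), above coaster 2. I'll lower it.

carry_out(steps=[{"offset": [0, 0.2, 0.8], "dr": [0, 0, 0], "jaw": 0}, {"offset": [0, 0, 0.5], "dr": [0, 0, 0], "jaw": 0}, {"offset": [0, 0, 0], "dr": [0, 0, 0], "jaw": 0}])

```text
t: 17.85
tcp_pos: [0.4748, 0.1815, 0.2802]
orientation: [-2.122, -2.315, 0.002]
ft_force: [0.0, -0.6, -2.2]
width: 0.0509
gripper_force: 63.7
```

carry_out(steps=[{"offset": [0, 0, 0.2], "dr": [0, 0, 0], "jaw": 0}, {"offset": [0, 0, 0], "dr": [0, 0, 0], "jaw": 0}])

```text
t: 18.1
tcp_pos: [0.475, 0.1814, 0.2787]
orientation: [-2.123, -2.315, 0.0]
ft_force: [-0.0, -0.6, -1.7]
width: 0.0507
gripper_force: 63.7
```

carry_out(steps=[{"offset": [0, -0.05, 0.2], "dr": [0, 0, 0], "jaw": 0}, {"offset": [0, 0, 0], "dr": [0, 0, 0], "jaw": 0}])

```text
t: 18.35
tcp_pos: [0.4748, 0.1814, 0.2771]
orientation: [2.123, 2.315, 0.001]
ft_force: [0.0, -1.0, 1.2]
width: 0.0507
gripper_force: 63.9
```

carry_out(steps=[{"offset": [0, 0, 0.1], "dr": [0, 0, 0], "jaw": 0}, {"offset": [0, 0, 0], "dr": [0, 0, 0], "jaw": 0}])

```text
t: 18.6
tcp_pos: [0.4748, 0.1814, 0.277]
orientation: [2.123, 2.315, 0.002]
ft_force: [-1.8, -0.3, 9.2]
width: 0.0509
gripper_force: 64.6
```

carry_out(steps=[{"offset": [0, 0, -0.1], "dr": [0, 0, 0], "jaw": 0}, {"offset": [0, 0, 0], "dr": [0, 0, 0], "jaw": 100}, {"offset": [0, 0, 0], "dr": [0, 0, 0], "jaw": 100}, {"offset": [0, 0, 0], "dr": [0, 0, 0], "jaw": 100}, {"offset": [0, 0, -3], "dr": [0, 0, 0], "jaw": 100}, {"offset": [0, 0, -5], "dr": [0, 0, 0], "jaw": 100}, {"offset": [0, 0, -4], "dr": [0, 0, 0], "jaw": 100}, {"offset": [0, 0, 0], "dr": [0, 0, 0], "jaw": 100}])

```text
t: 19.6
tcp_pos: [0.4758, 0.1817, 0.4002]
orientation: [2.12, 2.313, 0.011]
ft_force: [0.8, -0.1, -0.3]
width: 0.0853
gripper_force: 0.0
```

```bash
python3 plan.py "0.43 -0.05 0.41 -15" "0.42 -0.2 0.41 -15" "0.372 -0.341 0.39 -15" 
```

```text
now 19.6 [0.4758 0.1817 0.4002] yaw 5.0 w 0.0853 F 0.0 [ 0.8 -0.1 -0.3] j [0.28 0.22 1.65 0.   1.27 0.2 ]
-> 0.43 -0.05 0.41 -15
[-4.5, -1.3, -0.2] [0.4, -0.1, 4.0]
[-4.6, -1.0, -0.2] [0.0, -0.0, 4.0]
[-4.7, -0.7, -0.2] [0.0, -0.0, 4.0]
[-4.7, -0.3, -0.2] [0.0, -0.0, 4.0]
[-4.8, -0.0, -0.2] [0.0, -0.0, 4.0]
-> 0.42 -0.2 0.41 -15
[-4.9, 1.0, -0.0] [0.0, -0.0, -0.0]
[-4.9, 1.0, -0.0] [0.0, -0.0, -0.0]
[-4.9, 0.9, -0.0] [0.0, -0.0, -0.0]
-> 0.372 -0.341 0.39 -15
[-3.7, -0.2, 0.5] [0.0, -0.0, -0.0]
[-3.7, -0.3, 0.5] [0.0, -0.0, -0.0]
[-3.7, -0.2, 0.5] [0.0, -0.0, -0.0]
[-3.8, -0.3, 0.5] [0.0, -0.0, -0.0]
```

carry_out(steps=[{"offset": [-4.5, -1.3, -0.2], "dr": [0, 0, 4], "jaw": 100}, {"offset": [-4.6, -1.0, -0.2], "dr": [0, 0, 4], "jaw": 100}, {"offset": [-4.7, -0.7, -0.2], "dr": [0, 0, 4], "jaw": 100}, {"offset": [-4.7, -0.3, -0.2], "dr": [0, 0, 4], "jaw": 100}, {"offset": [-4.8, 0, -0.2], "dr": [0, 0, 4], "jaw": 100}, {"offset": [-4.9, 1, 0], "dr": [0, 0, 0], "jaw": 100}, {"offset": [-4.9, 1, 0], "dr": [0, 0, 0], "jaw": 100}, {"offset": [-4.9, 0.9, 0], "dr": [0, 0, 0], "jaw": 100}])

```text
t: 20.6
tcp_pos: [0.4181, -0.2016, 0.4054]
orientation: [-2.492, -1.91, 0.001]
ft_force: [-0.1, 0.0, -0.4]
width: 0.0855
gripper_force: 0.0
```

carry_out(steps=[{"offset": [-3.7, -0.2, 0.5], "dr": [0, 0, 0], "jaw": 100}, {"offset": [-3.7, -0.3, 0.5], "dr": [0, 0, 0], "jaw": 100}, {"offset": [-3.7, -0.2, 0.5], "dr": [0, 0, 0], "jaw": 100}, {"offset": [-3.8, -0.3, 0.5], "dr": [0, 0, 0], "jaw": 100}, {"offset": [0, 0, 0], "dr": [0, 0, 0], "jaw": 100}, {"offset": [0, 0, 0], "dr": [0, 0, 0], "jaw": 100}])

```text
t: 21.35
tcp_pos: [0.3702, -0.341, 0.3856]
orientation: [-2.491, -1.909, -0.001]
ft_force: [0.5, 0.2, -0.4]
width: 0.0853
gripper_force: 0.0
```

```bash
python3 plan.py "0.372 -0.341 0.33 -15" "0.372 -0.341 0.292 -15"; python3 look.py top t3 180 190 160 100 5; python3 look.py scene s4 330 110 160 120 5
```

```text
now 21.35 [ 0.3702 -0.341   0.3856] yaw -15.1 w 0.0853 F 0.0 [ 0.5  0.2 -0.4] j [-0.83  0.22  1.68  0.    1.24 -0.57]
-> 0.372 -0.341 0.33 -15
[0.0, 0.1, 2.8] [-0.1, -0.1, -0.0]
[0.0, 0.1, 2.8] [-0.0, -0.0, -0.1]
-> 0.372 -0.341 0.292 -15
[0.04, -0.02, 3.76] [-0.0, -0.0, 0.0]
```

View pics/t3.png

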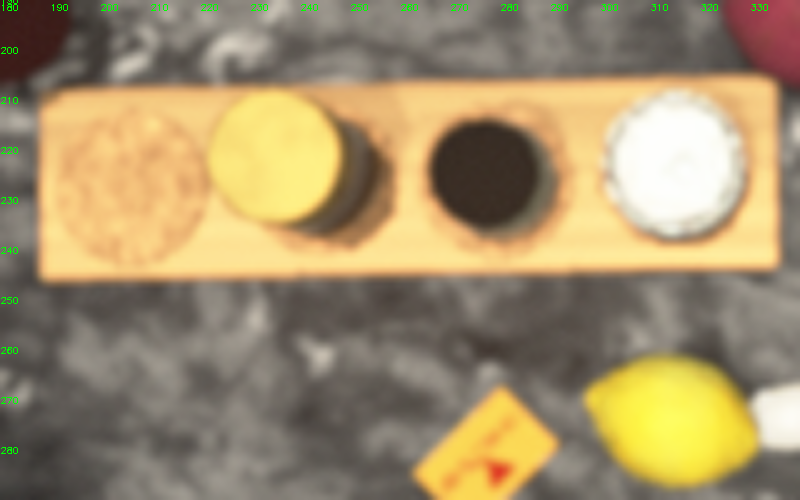

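Jar lid at (235,221), bottle cap at (276.6,225), tin top at (314.6,223.2). I'll check these numerically once the mill is gripped.

carry_out(steps=[{"offset": [0, 0.1, 2.8], "dr": [0, 0, 0], "jaw": 100}, {"offset": [0, 0.1, 2.8], "dr": [0, 0, 0], "jaw": 100}, {"offset": [0, 0, 2], "dr": [0, 0, 0], "jaw": 100}, {"offset": [0, 0, 1.7], "dr": [0, 0, 0], "jaw": 100}, {"offset": [0, 0, 0], "dr": [0, 0, 0], "jaw": 100}, {"offset": [0, 0, 0], "dr": [0, 0, 0], "jaw": 0}, {"offset": [0, 0, 0], "dr": [0, 0, 0], "jaw": 0}, {"offset": [0, 0, 0], "dr": [0, 0, 0], "jaw": 0}])

```text
t: 22.45
tcp_pos: [0.3728, -0.3424, 0.2953]
orientation: [2.491, 1.91, 0.0]
ft_force: [-0.5, 0.6, 5.9]
width: 0.0452
gripper_force: 61.1
```

carry_out(steps=[{"offset": [0, 0, 0], "dr": [0, 0, 0], "jaw": 0}, {"offset": [0, 0, 0], "dr": [0, 0, 0], "jaw": 0}, {"offset": [0, 0, 0], "dr": [0, 0, 0], "jaw": 0}])

```text
t: 22.82
tcp_pos: [0.3727, -0.3424, 0.2953]
orientation: [2.491, 1.91, 0.001]
ft_force: [-0.4, 1.1, 5.3]
width: 0.0455
gripper_force: 61.0
```

```bash
python3 plan.py "0.372 -0.341 0.47 -15" "0.43 -0.1 0.47 -15" "0.415 0.16 0.47 -15" "0.468 0.2645 0.40 -15" "0.468 0.2645 0.312 -15"; python3 - <<'E'
import pickle;from h import *
s=pickle.load(open("t3.pkl","rb"))
for n,p,z,c in [("jar",(235,221),.138,(.4732,.1812)),("bottle",(276.6,225),.108,(.4756,.1047)),("tin",(314.6,223.2),.088,(.4821,.0281))]:
    q=ray(s,p,z); print(n,q.round(4),(q[:2]-c).round(4))
E
```

```text
now 22.82 [ 0.3727 -0.3424  0.2953] yaw -15.0 w 0.0455 F 61.00044434540905 [-0.4  1.1  5.3] j [-0.83  0.33  1.8   0.    1.01 -0.56]
-> 0.372 -0.341 0.47 -15
[0.0, -0.0, -4.4] [0.1, 0.1, -0.0]
[0.0, -0.0, -4.4] [0.0, -0.0, -0.0]
[0.1, -0.0, -4.3] [0.0, -0.0, -0.0]
[0.0, -0.1, -4.4] [0.0, -0.0, -0.0]
-> 0.43 -0.1 0.47 -15
[5.0, -0.1, 0.0] [0.0, -0.0, -0.0]
[4.9, -0.1, 0.0] [0.0, -0.0, -0.0]
[5.0, -0.1, 0.0] [0.0, -0.0, -0.0]
[4.9, -0.2, 0.0] [0.0, -0.0, -0.0]
[5.0, -0.1, 0.0] [0.0, -0.0, -0.0]
-> 0.415 0.16 0.47 -15
[4.1, -1.4, 0.0] [0.0, -0.0, -0.0]
[4.1, -1.4, 0.0] [0.0, -0.0, -0.0]
[4.1, -1.4, 0.0] [0.0, -0.0, -0.0]
[4.1, -1.3, 0.0] [0.0, -0.0, -0.0]
[4.2, -1.4, 0.0] [0.0, -0.0, -0.0]
[4.1, -1.3, 0.0] [0.0, -0.0, -0.0]
-> 0.468 0.2645 0.40 -15
[3.8, 0.8, 2.3] [0.0, -0.0, -0.0]
[3.8, 0.8, 2.4] [0.0, -0.0, -0.0]
[3.9, 0.8, 2.3] [0.0, -0.0, -0.0]
-> 0.468 0.2645 0.312 -15
[-0.0, -0.0, 4.4] [0.0, -0.0, -0.0]
[-0.0, -0.0, 4.4] [0.0, -0.0, -0.0]
jar [0.474  0.1803 0.138 ] [ 0.0008 -0.0009]
bottle [0.4706 0.1027 0.108 ] [-0.005 -0.002]
tin [0.4778 0.0279 0.088 ] [-0.0043 -0.0002]
```

The three placed items are within about 5 mm of their coaster centres. I'll carry the mill high and lower it only once it is above the coaster.

carry_out(steps=[{"offset": [0, 0, -2], "dr": [0, 0, 0], "jaw": 0}, {"offset": [0, 0, -3.8], "dr": [0, 0, 0], "jaw": 0}, {"offset": [0, 0, -3.9], "dr": [0, 0, 0], "jaw": 0}, {"offset": [0, 0, -3.9], "dr": [0, 0, 0], "jaw": 0}, {"offset": [0, 0, -3.9], "dr": [0, 0, 0], "jaw": 0}, {"offset": [4, -0.1, 0], "dr": [0, 0, 0], "jaw": 0}, {"offset": [4.2, -0.1, 0], "dr": [0, 0, 0], "jaw": 0}, {"offset": [4.2, -0.1, 0], "dr": [0, 0, 0], "jaw": 0}])

```text
t: 23.82
tcp_pos: [0.4014, -0.2202, 0.469]
orientation: [2.494, 1.91, 0.001]
ft_force: [0.4, -0.2, -1.1]
width: 0.0447
gripper_force: 62.2
```

carry_out(steps=[{"offset": [4.2, -0.1, 0], "dr": [0, 0, 0], "jaw": 0}, {"offset": [4.2, -0.1, 0], "dr": [0, 0, 0], "jaw": 0}, {"offset": [4, -0.1, 0], "dr": [0, 0, 0], "jaw": 0}, {"offset": [4.1, -1.4, 0], "dr": [0, 0, 0], "jaw": 0}, {"offset": [4.1, -1.4, 0], "dr": [0, 0, 0], "jaw": 0}, {"offset": [4.1, -1.4, 0], "dr": [0, 0, 0], "jaw": 0}, {"offset": [4.1, -1.3, 0], "dr": [0, 0, 0], "jaw": 0}, {"offset": [4.1, -1.4, 0], "dr": [0, 0, 0], "jaw": 0}])

```text
t: 24.82
tcp_pos: [0.4168, 0.1162, 0.469]
orientation: [2.493, 1.911, 0.001]
ft_force: [0.3, -0.2, -1.6]
width: 0.0452
gripper_force: 62.2
```

```bash
python3 plan.py "0.42 0.18 0.465 -15" "0.4685 0.265 0.46 -15"
```

```text
now 24.82 [0.4168 0.1162 0.469 ] yaw -15.0 w 0.0452 F 62.21526536042802 [ 0.3 -0.2 -1.6] j [ 0.17  0.05  1.67 -0.    1.42  0.44]
-> 0.42 0.18 0.465 -15
[3.1, -0.7, 0.2] [0.0, -0.0, -0.0]
[3.1, -0.6, 0.2] [0.0, -0.0, -0.0]
-> 0.4685 0.265 0.46 -15
[4.8, 1.2, 0.3] [0.0, -0.0, -0.0]
[4.7, 1.2, 0.2] [0.0, -0.0, -0.0]
```

carry_out(steps=[{"offset": [3.1, -0.7, 0.1], "dr": [0, 0, 0], "jaw": 0}, {"offset": [3.1, -0.6, 0.1], "dr": [0, 0, 0], "jaw": 0}, {"offset": [4.7, 1.2, 0], "dr": [0, 0, 0], "jaw": 0}, {"offset": [4.6, 1.2, 0], "dr": [0, 0, 0], "jaw": 0}, {"offset": [0, 0, 0], "dr": [0, 0, 0], "jaw": 0}, {"offset": [0, 0, 0], "dr": [0, 0, 0], "jaw": 0}])

```text
t: 25.58
tcp_pos: [0.4678, 0.2616, 0.4663]
orientation: [2.492, 1.912, -0.003]
ft_force: [0.3, -0.7, -2.4]
width: 0.0454
gripper_force: 62.3
```

```bash
python3 plan.py "0.468 0.2635 0.33 -15";python3 look.py scene s5 200 90 200 150 4
```

```text
now 25.57 [0.4678 0.2616 0.4663] yaw -15.0 w 0.0454 F 62.28267360362224 [ 0.3 -0.7 -2.4] j [ 0.43  0.21  1.49 -0.    1.45  0.69]
-> 0.468 0.2635 0.33 -15
[0.1, -0.0, 4.5] [-0.1, 0.1, -0.0]
[0.0, -0.0, 4.6] [0.0, -0.0, -0.0]
[0.1, -0.0, 4.5] [0.0, -0.0, -0.0]
```

View pics/s5.png

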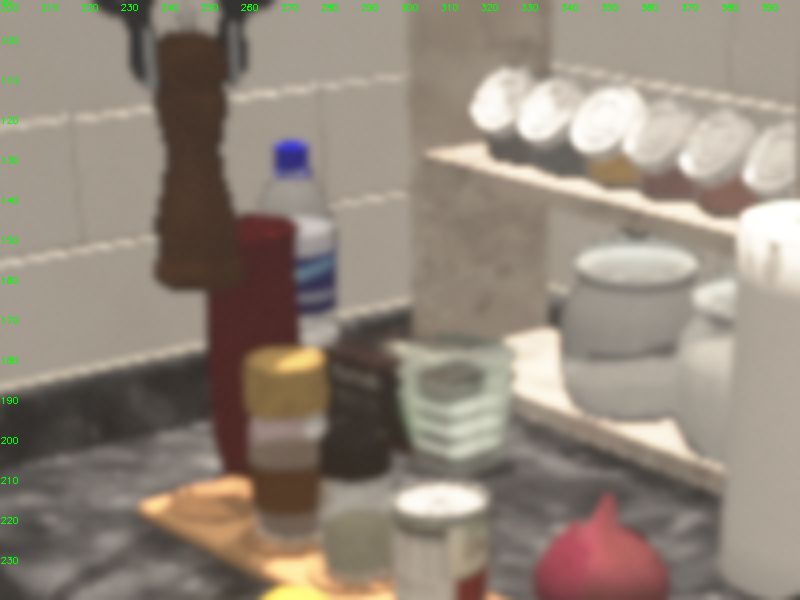

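The mill hangs upright, base at (249,160), above coaster 1 and clear of the crock and jar. I'll lower it.

carry_out(steps=[{"offset": [0.1, 0, 4.5], "dr": [0, 0, 0], "jaw": 0}, {"offset": [0, 0, 4.5], "dr": [0, 0, 0], "jaw": 0}, {"offset": [0.1, 0, 4.5], "dr": [0, 0, 0], "jaw": 0}, {"offset": [0, 0, 1.2], "dr": [0, 0, 0], "jaw": 0}, {"offset": [0, 0, 0], "dr": [0, 0, 0], "jaw": 0}, {"offset": [0, 0, 0], "dr": [0, 0, 0], "jaw": 0}])

```text
t: 26.38
tcp_pos: [0.4697, 0.2638, 0.3218]
orientation: [2.493, 1.911, 0.006]
ft_force: [-0.1, 0.0, -1.7]
width: 0.0454
gripper_force: 62.4
```

```bash
python3 plan.py "0.468 0.2635 0.3125 -15"
```

```text
now 26.38 [0.4697 0.2638 0.3218] yaw -15.1 w 0.0454 F 62.41759216412902 [-0.1  0.  -1.7] j [ 0.43  0.33  1.7  -0.    1.1   0.7 ]
-> 0.468 0.2635 0.3125 -15
[-0.08, -0.16, 0.93] [0.2, -0.1, -0.1]
```

carry_out(steps=[{"offset": [-0.05, -0.15, 0.5], "dr": [0, 0, 0], "jaw": 0}, {"offset": [0, 0, 0.35], "dr": [0, 0, 0], "jaw": 0}, {"offset": [0, 0, 0], "dr": [0, 0, 0], "jaw": 0}])

```text
t: 26.75
tcp_pos: [0.4673, 0.2637, 0.3114]
orientation: [2.493, 1.912, 0.001]
ft_force: [0.6, 0.7, -1.4]
width: 0.0452
gripper_force: 62.5
```

carry_out(steps=[{"offset": [0, 0, 0.2], "dr": [0, 0, 0], "jaw": 0}, {"offset": [0, 0, 0], "dr": [0, 0, 0], "jaw": 0}])

```text
t: 27.0
tcp_pos: [0.4675, 0.2643, 0.3112]
orientation: [-2.493, -1.911, -0.005]
ft_force: [-3.4, 0.8, 10.7]
width: 0.045
gripper_force: 63.4
```

Contact at the expected height. Release and retreat.

carry_out(steps=[{"offset": [0, 0, -0.15], "dr": [0, 0, 0], "jaw": 0}, {"offset": [0, 0, 0], "dr": [0, 0, 0], "jaw": 100}, {"offset": [0, 0, 0], "dr": [0, 0, 0], "jaw": 100}, {"offset": [0, 0, 0], "dr": [0, 0, 0], "jaw": 100}, {"offset": [0, 0, -3], "dr": [0, 0, 0], "jaw": 100}, {"offset": [0, 0, -5], "dr": [0, 0, 0], "jaw": 100}, {"offset": [0, 0, -4], "dr": [0, 0, 0], "jaw": 100}, {"offset": [0, 0, 0], "dr": [0, 0, 0], "jaw": 100}])

```text
t: 28.0
tcp_pos: [0.4683, 0.264, 0.4344]
orientation: [2.492, 1.911, 0.012]
ft_force: [-1.1, -0.2, -0.2]
width: 0.0854
gripper_force: 0.0
```

carry_out(steps=[{"offset": [-4, -1, 0], "dr": [0, 0, 0], "jaw": 100}, {"offset": [-4, -1, 0], "dr": [0, 0, 0], "jaw": 100}, {"offset": [-5, 0, 0], "dr": [0, 0, 0], "jaw": 100}, {"offset": [-5, 0, 0], "dr": [0, 0, 0], "jaw": 100}, {"offset": [-5, 0, 0], "dr": [0, 0, 0], "jaw": 100}, {"offset": [-5, 0, 0], "dr": [0, 0, 0], "jaw": 100}, {"offset": [-5, 0, 0], "dr": [0, 0, 0], "jaw": 100}, {"offset": [-5, 0, 0], "dr": [0, 0, 0], "jaw": 100}])

```text
t: 29.0
tcp_pos: [0.3482, -0.0995, 0.4296]
orientation: [-2.492, -1.911, 0.001]
ft_force: [0.5, -1.3, 0.2]
width: 0.0854
gripper_force: 0.0
```

carry_out(steps=[{"offset": [-5, 1, 0], "dr": [0, 0, 0], "jaw": 100}, {"offset": [-5, 1, 0], "dr": [0, 0, 0], "jaw": 100}, {"offset": [-5, 1, 0], "dr": [0, 0, 0], "jaw": 100}, {"offset": [0, 0, 0], "dr": [0, 0, 0], "jaw": 100}, {"offset": [0, 0, 0], "dr": [0, 0, 0], "jaw": 100}])

```text
t: 29.62
tcp_pos: [0.3389, -0.2505, 0.4295]
orientation: [-2.491, -1.908, 0.0]
ft_force: [0.6, 0.9, -0.1]
width: 0.0853
gripper_force: 0.0
```

```bash
python3 plan.py; python3 look.py top t4 130 150 230 110 3; python3 look.py scene s6 200 110 200 150 3
python3 -c "
import cv2,numpy as np
a=cv2.imread('pics/t4.png');b=cv2.imread('pics/s6.png')[:260]
c=np.zeros((590,690,3),'uint8');c[:330]=a;c[330:590,:600]=b[:260];cv2.imwrite('pics/f.png',c)"
```

```text
now 29.62 [ 0.3389 -0.2505  0.4295] yaw -15.1 w 0.0853 F 0.0 [ 0.6  0.9 -0.1] j [-0.74  0.07  1.76  0.    1.32 -0.47]
```

View pics/f.png

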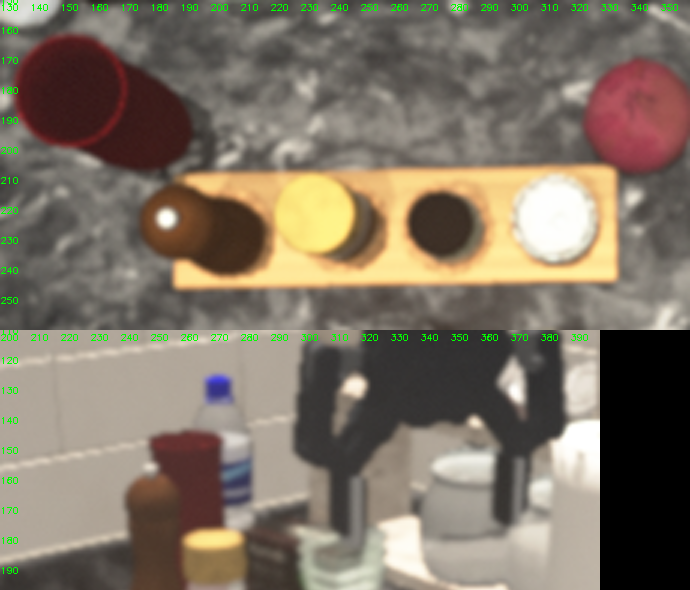

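All four stand upright in the order mill, jar, bottle, tin, with the crock and onion in place. The mill knob is at (185.3,222.7). One numeric check, then hand in if it is within tolerance.

```bash
python3 - <<'E'
import pickle;from h import *
from plant import workorder
q=ray(pickle.load(open("t4.pkl","rb")),(185.3,222.7),.184); d=q[:2]-(.4681,.2646); print(q.round(4),d.round(4))
if np.linalg.norm(d)<.009: print(workorder.close_job())
E
```

```text
[0.4649 0.2635 0.184 ] [-0.0032 -0.0011]
the job is handed in; nothing more can be done
None
```

The mill, jar, bottle and tin stand upright and released on the coasters in that order from the crock to the onion, each about 5 mm or less off centre by camera measurement, and the job is handed in (no verdict was returned).

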